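# Lock the document case with its slotted disc and bar

### The arm

A 6-joint arm with a two-finger parallel gripper is mounted at the origin on the work surface. World frame = base frame: x ahead of the robot, y to its left, z up, the work surface at z = 0. Lengths are in m, angles in rad, forces in N, time in s.
With the tool pointing down it reaches from about 0.4 to 0.825 m from the base axis. Payload 7 kg.
Tool frame: the origin (TCP) lies between the finger pads; the fingertips stand 17 mm ahead of it and the grasp point (between the pads) lies 2 mm behind it; x points along the fingers, z is the direction in which the jaws open and shut, and the axes are right-handed (so a half turn about x gives the same grasp; the last joint's range is limited). The gripper opens to 88 mm and grips with 3 to 60 N. Pads are 19 mm wide; open, the fingers measure 130 mm over their backs; the gripper's body (78 mm by 193 mm) begins 47 mm behind the grasp point.
Start: joints at [1.438, 0.359, 0.012, 0, -1.224, -0.288], TCP at [0.276, 0.616, 0.244] pointing down, gripper open.
Joint ranges: [-3.07, 3.07], [-1.43, 2.12], [-1.02, 1.25], [-3.03, 1.67], [-3.05, -0], [-3.03, 3.03]. Speed limits (rad/s): [2.39, 2.39, 3.01, 3.14, 3.14, 3.14].

### API

Orientations are given as [roll, pitch, yaw] about the fixed x, y, z axes, in that order (R = Rz(yaw) Ry(pitch) Rx(roll)).
In Python, from station import * gives the robot as it stands.
- The arm moves only by the tool step_arm, never from a script. Its argument "deltas" is a list of rows, each a list of 5 numbers: the shift along the tool's x, y, z in cm, then the turn about the tool's x in degrees, then the closure, from 0 (fully open) to 1 (shut). In form: [[dx, dy, dz, roll, fingers], ...]. A call has exactly 10 rows; each row is the pose to reach, as a shift and turn from the pose commanded when the call began, along the tool's axes at that moment; what a row does not reach only later rows make up. A row lasts 1/12 s, in which the tool goes at most 41.7 mm and 7.16 degrees, less where a joint would pass 70% of its speed; a pose out of reach is approached as far as the arm can. A call with a gripper value outside its range is refused whole. The fingers move at their own pace and stop on an object; "squeeze" is the grip in N (left out, the last holds). Time passes only in rows, so rows that repeat a pose let the fingers close, or fill a call up. It gives the time, the measured TCP pose, the force and the opening at its end, in the units of the state.
- get_state(): the state, without advancing time (a new reading comes with each control period).
- grab_frame(name): name is "scene" or "top" or "wrist"; returns a dict with "pixels" (420x560x3 uint8, red, green, blue), "range_z" (420x560 float32, m along the optical axis (not along the pixel's ray), 0 where there is no reading), "fx", "fy", "cx", "cy" (pixels), "view" (4x4, takes a point from world to camera coordinates); the wrist camera has in their place "hand_eye" (4x4, takes a point from camera to tool coordinates, whose origin is the TCP and whose axes are the tool frame's). Camera axes: x right, y down, z forward; pixel columns grow to the right and rows downward; lengths in m; the calibration is good to about 2 mm. A picture is of the moment at which its call begins: read the wrist's pose just before it.
- job_done(): hands the job in, once; it reports no verdict.
Trained networks look in the newest picture that a camera, given by its name, has taken for a name from the list of things; names that differ only in an ending like _2 or _b are one class to them, and where a whole thing is asked for, a point or a joint stands for the part that bears it (a point fixed in the world has none). Each returns a list of dicts, best first, with "conf" (0 to 1); they miss things now and then, are a little off and sometimes report something else, mostly with a low value. They report only what shows in the picture. A call takes as long as a camera call.
- boxes_of(thing, camera): "extent" ([left, top, right, bottom] in pixels, round what is visible of it).
- masks_of(thing, camera): "mask" (420x560 bool, what is visible of it) and "extent" ([left, top, right, bottom] in pixels, round what is visible of it).
The state is a dict: "t": time; "q": joint angles; "qd": joint speeds; "joint_efforts": joint torques, N m; "eef_pos": TCP position; "ee_rot": TCP orientation; "force": force on the tool from outside, world axes, zero at the start; "moment": the same for the moment, N m; "width": finger opening in m.
Only numpy, scipy, OpenCV 4.12 (cv2) and the standard library are available. Lean on these libraries where they do the work, as an engineer would, in place of code of your own. Each camera call takes 0.05 s, during which the arm holds its last target.

### The job

Lock the document case: push the fin of the slotted disc round with the fingertips until the disc's slot lines up with the flat locking bar, then push the bar by its upright tab through the disc until it is fully home in the keeper. Do it all by pushing: do not squeeze the fin or the tab between the fingers, and leave the stamp, radio, bottle and cup where they stand.

Things in the scene. Friction and masses are not known exactly. Their poses are not given: they have to be found in the camera images.
- case: Olive grey metal case, 260 (x) x 360 (y) x 90 mm high, fixed. Origin: centre of its underside; z up; the bar is pushed along its +y. On its top, along x = 0 from -y to +y: the bar and tab in a track with two low rails (25 mm across, top 103 mm above the table), a guide bridge (28 mm wide, 14 mm long, top at 115 mm), the disc (axis at y = +60 mm), the keeper bridge.
- disc_axis (a point): Centre of the slotted disc's upper face, on its vertical axis, 111 mm above the table. Dark steel, 84 mm across, 18 mm thick, with one straight groove 22 mm wide (mouths flared to 30 mm) right across its face, in which the bar runs. The bar may enter either end of the groove.
- disc (a joint): Disc angle, rad, counterclockwise from above. At 0 and at pi the slot lines up with the bar (either will do, within about 0.1; the bar's round nose centres the rest). In the case's frame the fin points along +x at 0, +y (to the keeper) at pi/2, -x at pi. Starts at 0.7 to 2.44; stops at -0.6 and pi + 0.6. Turns with about 2 N on the fin and stays where it is left.
- fin_top (a point): Middle of the top of the fin, 145 mm above the table. The fin is an upright steel plate on the disc's face, at right angles to the slot, standing radially: 12 mm thick, 18 mm long (from 20 to 38 mm from the disc's axis), 34 mm tall. Push on its flat sides to turn the disc.
- fin_right: Half of the fin, a 6 mm thick plate making its clockwise flat side. Origin on the disc's axis at the disc's upper face; x points out along the fin.
- fin_left: The other half of the fin, 6 mm thick and 2 mm lower, making its counterclockwise flat side. Origin and axes as fin_right. Fingers pressing on both halves at once with more than 3 N each count as squeezing the fin.
- tab_top (a point): Middle of the top of the tab, 147 mm above the table. The tab is an upright aluminium plate across the rear (-y) end of the bar, 30 mm wide (case x), 12 mm thick (case y), free from 105 to 147 mm above the table. Push on its rear (-y) face.
- tab_front: Front half of the tab, 6 mm thick, facing +y of the case. Origin under the nose of the bar, axes as the case.
- tab_back: Rear half of the tab, 6 mm thick and 2 mm taller, facing -y of the case. Origin and axes as tab_front. Fingers pressing on both halves at once with more than 3 N each count as squeezing the tab.
- nose (a point): Tip of the bar's rounded nose, on its upper face, 109 mm above the table. The bar is flat aluminium, 14 mm wide, 10 mm high, 130 mm from nose to the tab's rear face.
- bar (a joint): How far the bar is pushed along the case's +y, in m: starts between 0 and 0.010, fully home at 0.115, where the tab comes up against the guide bridge and the nose sits in the keeper. A disc that is not lined up stops it at about 0.015. Friction about 2 N; it stays where it is left.
- keeper (a point): Middle of the top of the keeper, a steel bridge 28 mm wide and 16 mm long, 54 mm beyond the disc's axis (+y), 115 mm above the table. It stands on the short hinged lid that the bar locks.
- stamp: Hand stamp, a wooden block 26 x 46 mm with a black knob, 58 mm tall, standing loose on the case's top. Origin: centre of its foot. To be left alone.
- radio: Black hand-held radio, 34 x 58 mm, 160 mm tall with its aerial, standing loose beside the case. Origin: centre of its foot. To be left alone.
- bottle: Round bottle, 52 mm across, 150 mm tall, standing loose beside the case. Origin: centre of its foot. To be left alone.
- cup: White cup, 70 mm across, 85 mm tall, standing loose on the far side of the case. Origin: centre of its foot. To be left alone.

How it is judged:
By the outcome, as a careful person would: the job done as asked, in the order asked, and still so for the second after the job is handed in, with the robot touching nothing.
It also fails if it takes over 50 s, if anything falls off the work surface, if the arm or the gripper's body presses on something with over 40 N, if the wrist force passes 120 N, or if a joint passes its speed limit or range.

## Working session

There is one attempt and no reset: what is moved stays moved. The work goes in short steps, Python scripts to look and compute and a tool call to move; the robot and the scene stay as the last step left them, time stands still between calls to the robot, and variables do not carry over. Pictures are saved under pics/ and viewed, and the job is handed in when it is done.

Besides the shell and the picture viewer there is one more tool, called after "Call:" as name(argument=value, ...), one argument or row to a line, values as JSON. step_arm: Moves the arm, as the interface text tells. Its arguments: {"type":"object","properties":{"deltas":{"type":"array"},"squeeze":{"type":"number"}},"required":["deltas"]}

```bash
ls; mkdir -p pics; cat > h.py <<'E'
from station import *
import numpy as np, cv2
def save(f,n): cv2.imwrite('pics/'+n+'.png', cv2.cvtColor(f['pixels'],cv2.COLOR_RGB2BGR))
def pts(f,uv):
    out=[]
    for u,v in uv:
        z=f['range_z'][int(v),int(u)]
        c=np.array([(u-f['cx'])/f['fx']*z,(v-f['cy'])/f['fy']*z,z,1])
        out.append((np.linalg.inv(f['view'])@c)[:3])
    return np.array(out)
def cloud(f):
    v,u=np.mgrid[0:420,0:560]; z=f['range_z']
    c=np.stack([(u-f['cx'])/f['fx']*z,(v-f['cy'])/f['fy']*z,z,np.ones_like(z)],-1)
    return (c@np.linalg.inv(f['view']).T)[...,:3]
def proj(f,p):
    c=f['view']@np.append(p,1); return f['fx']*c[0]/c[2]+f['cx'],f['fy']*c[1]/c[2]+f['cy']
E
python3 - <<'E'
from h import *
print(get_state())
for c in ('top','scene'):
    f=grab_frame(c); save(f,c+'0'); print(c,f['fx'],np.round(f['view'],3).tolist())
    C=cloud(f)
    for t in ('case','disc','fin_top','tab_top','bar','keeper','stamp','radio','bottle','cup'):
        for m in masks_of(t,c)[:1]:
            P=C[m['mask']&(f['range_z']>0)]
            print(t,round(m['conf'],2),np.round(m['extent']),np.round(np.median(P,0),3),np.round(np.percentile(P,98,axis=0),3),len(P))
E
```

```text
pics
{'t': 0.0, 'q': array([ 1.43808655e+00,  3.59407005e-01,  1.10437970e-02, -3.22101443e-04,
       -1.22409528e+00, -2.88107951e-01]), 'qd': array([-0.00139611,  0.00110787,  0.0005631 ,  0.0006821 , -0.00125676,
       -0.00234359]), 'joint_efforts': array([ 7.74443815e-04, -5.82715023e+01,  2.93069440e+01,  6.99770004e+00,
        7.04184640e-03, -1.57168733e-04]), 'eef_pos': array([0.27558021, 0.61567459, 0.24260815]), 'ee_rot': array([ 0.10794044,  1.5691068 , -1.88378331]), 'force': array([-0.44997173, -0.28361092, -0.10809233]), 'moment': array([-0.00077363,  0.02274027,  0.01428963]), 'width': 0.08767771253222317}
top 433.59339268655685 [[0.001, -1.0, 0.021, 0.007], [-0.984, -0.005, -0.176, 0.602], [0.177, -0.021, -0.984, 0.898], [0.0, 0.0, 0.0, 1.0]]
case 0.86 [169. 155. 355. 307.] [0.551 0.047 0.091] [0.688 0.22  0.113] 22003
disc 0.91 [212. 208. 251. 251.] [0.556 0.104 0.11 ] [0.596 0.139 0.144] 1333
fin_top 0.84 [213. 211. 252. 248.] [0.556 0.105 0.11 ] [0.593 0.139 0.144] 1259
tab_top 0.65 [263. 214. 322. 229.] [ 0.564 -0.028  0.11 ] [0.578 0.04  0.148] 464
bar 0.92 [
[... 696 characters left out ...]
292. 217. 326. 244.] [0.565 0.1   0.11 ] [0.598 0.142 0.145] 736
fin_top 0.94 [294. 215. 322. 245.] [0.565 0.101 0.11 ] [0.597 0.142 0.144] 702
tab_top 0.72 [246. 188. 293. 222.] [ 0.569 -0.046  0.111] [0.584 0.035 0.148] 335
bar 0.6 [248. 188. 287. 224.] [ 0.569 -0.051  0.111] [0.584 0.035 0.148] 380
keeper 0.6 [205. 175. 378. 307.] [0.598 0.08  0.091] [0.7   0.227 0.117] 12652
stamp 0.57 [239. 216. 257. 241.] [ 0.663 -0.028  0.109] [ 0.681 -0.019  0.149] 298
radio 0.78 [206. 164. 236. 208.] [ 0.545 -0.216  0.074] [ 0.553 -0.196  0.145] 840
bottle 0.56 [361. 243. 382. 296.] [0.567 0.291 0.083] [0.578 0.311 0.152] 858
cup 0.72 [238. 264. 266. 307.] [0.754 0.065 0.058] [0.786 0.097 0.087] 913
```

```bash
python3 - <<'E'
from h import *
f=grab_frame('top'); im=cv2.cvtColor(f['pixels'],cv2.COLOR_RGB2BGR)
cv2.imwrite('pics/topz.png',cv2.resize(im[140:320,110:420],None,fx=2.5,fy=2.5,interpolation=cv2.INTER_CUBIC))
C=cloud(f)
x,y,z=C[...,0],C[...,1],C[...,2]
ok=f['range_z']>0
# case top
m=ok&(abs(z-.0905)<.004)&(abs(x-.55)<.2)&(abs(y-.05)<.3)
r=cv2.minAreaRect((C[m][:,:2]*1000).astype(np.float32)); print('case rect',r)
for n,(lo,hi,sel) in {'high135+':(.135,.16,(x<.62)&(x>.5)&(y>-.15)&(y<.2)),'tallstamp':(.135,.17,(x>.62)&(x<.7)&(abs(y)<.1)),'disc':(.106,.114,(x>.5)&(x<.62)&(y>.045)&(y<.16)),'rail':(.099,.112,(x<.62)&(x>.5)&(y>-.15)&(y<.02))}.items():
    mm=ok&(z>lo)&(z<hi)&sel; k=C[mm]; print(n,len(k))
    if len(k)>3: print(cv2.minAreaRect((k[:,:2]*1000).astype(np.float32)))
k=ok&(z>.135)&(z<.16)&(x<.62)&(x>.5)&(y>-.15)&(y<.2)
P=C[k]
for s in (P[P[:,1]<.03],P[P[:,1]>.03]): print(len(s),s.mean(0),cv2.minAreaRect((s[:,:2]*1000).astype(np.float32)))
E
```

```text
case rect ((585.9796142578125, 35.79827880859375), (316.77691650390625, 552.9647827148438), 3.336956024169922)
high135+ 169
((565.7881469726562, 30.629486083984375), (29.509706497192383, 222.3664093017578), 0.969781756401062)
tallstamp 105
((655.49462890625, -31.665924072265625), (22.537904739379883, 20.0696964263916), 86.65496063232422)
disc 818
((557.8079833984375, 102.58611297607422), (77.81863403320312, 115.61324310302734), 5.177320957183838)
rail 505
((564.96142578125, -35.16025161743164), (27.36019515991211, 110.0447998046875), 2.637364387512207)
106 [ 0.56743436 -0.07370558  0.14526961] ((567.890625, -74.08021545410156), (29.59789276123047, 12.050808906555176), 4.6719183921813965)
63 [0.55525834 0.1318265  0.14375611] ((555.3504028320312, 132.54397583007812), (11.90908145904541, 18.071809768676758), 2.689579963684082)
```

View pics/topz.png

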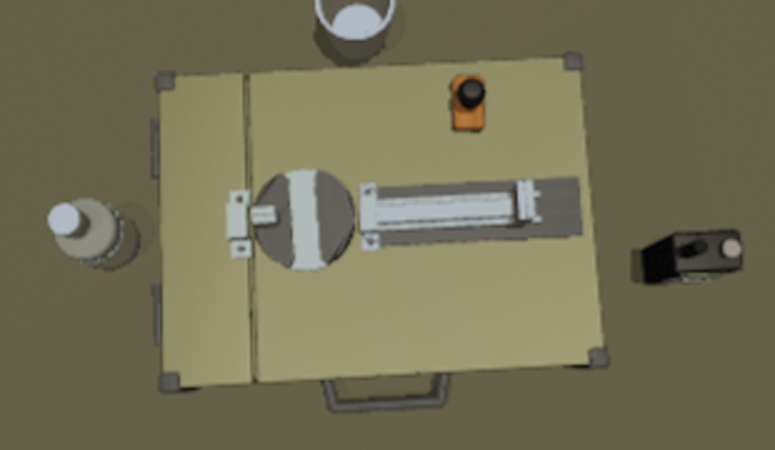

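View pics/scene0.png

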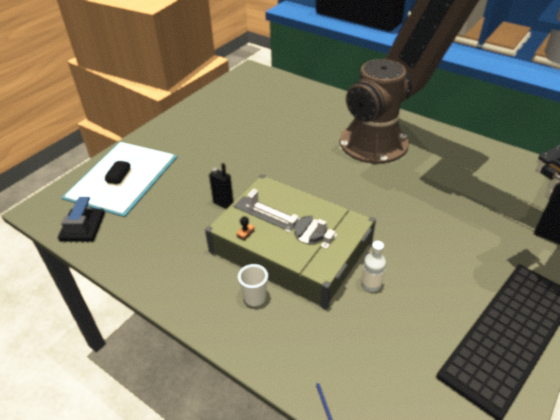

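The top view (2.5x zoom) shows the fin at (263,215), pointing towards the keeper at (237,215). The slot is about square to the bar, and the tab is at (525,200). The case is turned by a few degrees. Next I'll measure the axis line and the tool axes.

```bash
cat > meas.py <<'E'
from h import *
from scipy.optimize import least_squares
from scipy.spatial.transform import Rotation as R
def meas(cam='top'):
    f=grab_frame(cam); C=cloud(f); x,y,z=C[...,0],C[...,1],C[...,2]; ok=f['range_z']>0
    box=ok&(x>.5)&(x<.62)&(y>.04)&(y<.16)
    im=f['pixels'].astype(float).mean(-1)
    # dark disc: boundary via hull of dark pts
    d=box&(abs(z-.111)<.005)&(np.hypot(x-.557,y-.101)<.05)
    P=C[d][:,:2]; 
    h=cv2.convexHull((P*1000).astype(np.float32))[:,0]
    (cx,cy),r=cv2.minEnclosingCircle(h); 
    return f,C,ok,P,(cx,cy,r)
if __name__=='__main__':
    s=get_state(); M=R.from_euler('xyz',s['ee_rot']).as_matrix(); print('tool axes cols\n',M.round(3))
    for cam in('top','scene'):
        f,C,ok,P,c=meas(cam); print(cam,'disc',c)
        x,y,z=C[...,0],C[...,1],C[...,2]
        m=ok&(z>.136)&(z<.16)&(x<.62)&(x>.5)&(y>-.15)&(y<.2); Q=C[m]
        for s_ in (Q[Q[:,1]<.045],Q[Q[:,1]>.045]): print(len(s_),s_.mean(0).round(4),cv2.minAreaRect((s_[:,:2]*1000).astype(np.float32)))
        # case edges: long front (-x) edge and far edge from top surface
        t=ok&(abs(z-.0905)<.003)&(y>-.15)&(y<.24)&(x>.38)&(x<.72)
        for nm,sel in (('near',-1),('far',1)):
            e=[]
            for yy in np.arange(-.09,.19,.01):
                k=t&(abs(y-yy)<.003)
                if k.sum()>3: e.append((yy,np.percentile(x[k],99 if sel>0 else 1)))
            e=np.array(e); med=np.polyfit(e[:,0],e[:,1],1); 
            rr=abs(np.polyval(med,e[:,0])-e[:,1])<.004; print(nm,np.polyfit(e[rr,0],e[rr,1],1),rr.sum())
E
python3 meas.py
```

```text
tool axes cols
 [[-0.     0.913 -0.409]
 [-0.    -0.409 -0.913]
 [-1.    -0.     0.   ]]
top disc (557.6473388671875, 100.95391082763672, 49.667320251464844)
106 [ 0.5674 -0.0737  0.1456] ((567.83544921875, -74.13646697998047), (29.471576690673828, 12.022884368896484), 3.390371799468994)
64 [0.5551 0.1319 0.1443] ((555.3273315429688, 132.49356079101562), (11.804795265197754, 17.5611515045166), 1.3588215112686157)
near [-0.05614518  0.43554119] 29
far [-0.05780993  0.69164695] 29
scene disc (554.39990234375, 101.20267486572266, 49.7178955078125)
69 [ 0.5703 -0.0742  0.1448] ((568.7606201171875, -76.07048797607422), (32.748870849609375, 15.28246784210205), 6.507671356201172)
50 [0.5576 0.1324 0.1424] ((555.1544189453125, 131.75050354003906), (15.831270217895508, 20.168163299560547), 0.9095882773399353)
near [-0.06185067  0.43757725] 27
far [-0.05999005  0.6945712 ] 29
```

```bash
cat > to.py <<'E'
# world targets (x,y,z,tool-y heading deg) -> tool rows
import sys; from h import *
from scipy.spatial.transform import Rotation as R
def rows(T):
    s=get_state(); M=R.from_euler('xyz',s['ee_rot']).as_matrix(); a0=np.degrees(np.arctan2(M[1,1],M[0,1]))
    print('t',round(s['t'],2),'pos',s['eef_pos'].round(4),'a',a0.round(2),'F',s['force'].round(1),'w',round(s['width'],4),'q',s['q'].round(2))
    for x,y,z,a in T:
        d=M.T@(np.array([x,y,z])-s['eef_pos'])*100; print(np.append(d,-(a-a0)).round(2).tolist())
if __name__=='__main__': rows([list(map(float,t.split(','))) for t in sys.argv[1:]])
E
python3 to.py .525,.130,.20,4.7 .525,.130,.136,4.7
```

```text
t 1.25 pos [0.2757 0.6161 0.2436] a -24.11 F [-0.3 -0.9 -1.1] w 0.0875 q [ 1.44  0.36  0.01 -0.   -1.22 -0.29]
[4.35, 42.61, 34.18, -28.81]
[10.75, 42.61, 34.18, -28.81]
```

Call:
step_arm(
  deltas=[
    [0.4, 4, 3.2, -3, 1],
    [0.8, 8, 6.4, -6, 1],
    [1.3, 12, 9.6, -9, 1],
    [1.7, 15, 12, -12, 1],
    [2.1, 18, 14.4, -15, 1],
    [2.5, 21, 16.8, -18, 1],
    [2.9, 24, 19.2, -21, 1],
    [3.3, 27, 21.7, -24, 1],
    [3.7, 30, 24, -27, 1],
    [4, 33, 26.5, -28.8, 1],
  ],
  squeeze=10,
)

```text
t: 2.08
eef_pos: [0.4655, 0.2452, 0.2044]
ee_rot: [2.242, 1.57, 0.756]
force: [0.7, 0.3, -0.5]
width: 0.0265
```

```bash
python3 to.py .525,.130,.20,4.7 .525,.130,.136,4.7
```

```text
t 2.08 pos [0.4655 0.2452 0.2044] a 4.88 F [ 0.7  0.3 -0.5] w 0.0265 q [ 0.86  0.14 -0.37  0.   -1.05  0.8 ]
[0.44, 4.95, 11.98, 0.18]
[6.84, 4.95, 11.98, 0.18]
```

Call:
step_arm(
  deltas=[
    [0.4, 1.5, 3.5, 0, 1],
    [0.4, 3, 7, 0, 1],
    [0.4, 4.2, 10, 0, 1],
    [0.4, 4.9, 11.9, 0, 1],
    [0.4, 4.9, 11.9, 0, 1],
    [2, 4.9, 11.9, 0, 1],
    [4, 4.9, 11.9, 0, 1],
    [5.5, 4.9, 11.9, 0, 1],
    [6.8, 4.9, 11.9, 0, 1],
    [6.8, 4.9, 11.9, 0, 1],
  ],
)

```text
t: 2.92
eef_pos: [0.5219, 0.132, 0.1338]
ee_rot: [-1.21, 1.567, -2.699]
force: [-0.9, 0.1, 0.4]
width: 0.0006
```

```bash
python3 to.py .525,.130,.136,4.7; python3 - <<'E'
from h import *
for c in('wrist','top'):
    f=grab_frame(c); save(f,c+'1')
E
```

```text
t 2.92 pos [0.5219 0.132  0.1338] a 4.67 F [-0.9  0.1  0.4] w 0.0006 q [ 0.61  0.24 -0.43 -0.   -0.9   1.04]
[-0.22, 0.29, 0.22, -0.03]
```

View pics/wrist1.png

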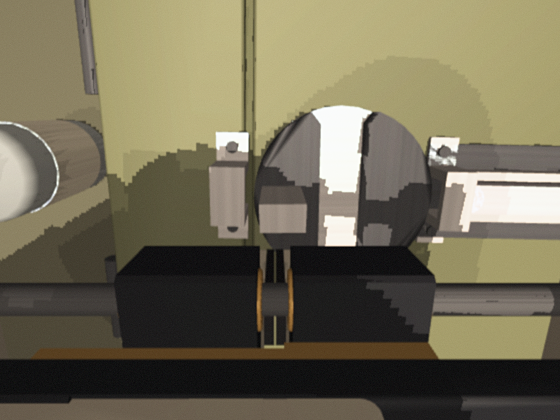

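View pics/top1.png

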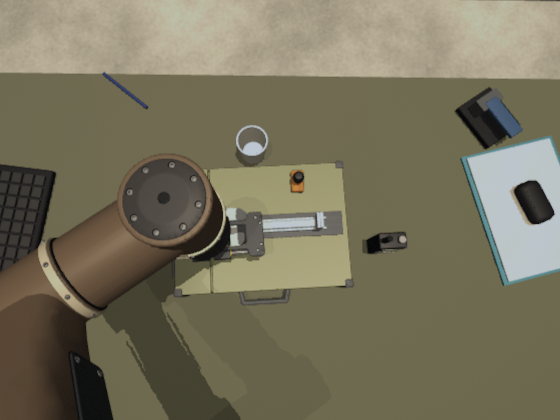

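The wrist view shows the closed fingers, centred at about column 275, standing beside the fin (cols 260-306, row ~218). They are aligned with it radially. Next I'll plan the arc.

```bash
cat > arc.py <<'E'
from to import *
A=np.array([.5577,.1035])
def P(th,off,r=.029,z=.1365):
    t=np.radians(th); u=np.array([np.cos(t),np.sin(t)]); n=np.array([-u[1],u[0]])
    return [*(A+r*u+off*n),z,th-90]
E
python3 - <<'E'
from arc import *
L=[P(94.7,.0225),P(94.7,.0165)]+[P(94.7-6*k,.0155) for k in range(0,9)]
rows(L)
E
```

```text
t 3.02 pos [0.5234 0.1326 0.1364] a 4.72 F [ 0.5 -0.1  1. ] w 0.0002 q [ 0.61  0.24 -0.43  0.   -0.91  1.04]
[-0.01, 0.93, 0.28, 0.02]
[-0.01, 1.53, 0.28, 0.02]
[-0.01, 1.63, 0.28, 0.02]
[-0.01, 1.94, 0.14, 6.02]
[-0.01, 2.26, 0.02, 12.02]
[-0.01, 2.6, -0.05, 18.02]
[-0.01, 2.94, -0.1, 24.02]
[-0.01, 3.28, -0.1, 30.02]
[-0.01, 3.63, -0.07, 36.02]
[-0.01, 3.96, -0.01, 42.02]
[-0.01, 4.29, 0.09, 48.02]
```

Call:
step_arm(
  deltas=[
    [0, 0.9, 0.3, 0, 1],
    [0, 1.5, 0.3, 0, 1],
    [0, 1.65, 0.3, 0, 1],
    [0, 1.95, 0.15, 6, 1],
    [0, 2.25, 0.0, 12, 1],
    [0, 2.6, -0.05, 18, 1],
    [0, 2.95, -0.1, 24, 1],
    [0, 3.3, -0.1, 30, 1],
    [0, 3.65, -0.05, 36, 1],
    [0, 3.95, 0, 42, 1],
  ],
)

```text
t: 3.85
eef_pos: [0.5631, 0.1357, 0.1367]
ee_rot: [-1.944, 1.571, 2.112]
force: [-2.5, -0.0, 1.7]
width: 0.0007
```

```bash
python3 - <<'E'
from arc import *
rows([P(94.7-6*k,.0155) for k in range(7,16)])
f=grab_frame('wrist'); save(f,'wrist2')
E
```

```text
t 3.85 pos [0.5631 0.1357 0.1367] a -37.62 F [-2.5 -0.   1.7] w 0.0007 q [ 0.57  0.29 -0.35 -0.   -0.93  0.34]
[0.02, -0.03, -0.01, -0.32]
[0.02, 0.28, -0.16, 5.68]
[0.02, 0.61, -0.28, 11.68]
[0.02, 0.94, -0.36, 17.68]
[0.02, 1.28, -0.4, 23.68]
[0.02, 1.63, -0.41, 29.68]
[0.02, 1.97, -0.38, 35.68]
[0.02, 2.31, -0.32, 41.68]
[0.02, 2.64, -0.22, 47.68]
```

View pics/wrist2.png

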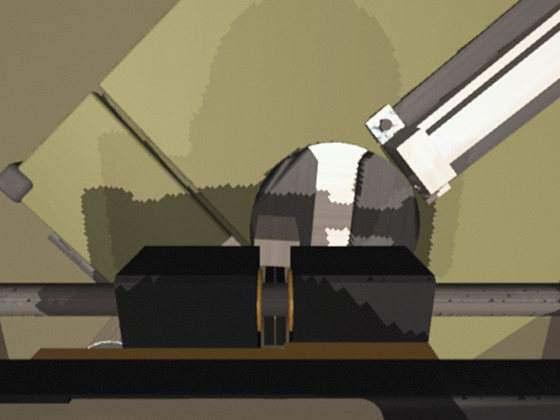

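The disc is turning with the fingers: the fin at (277,240) lies flat against them. Continuing.

Call:
step_arm(
  deltas=[
    [0, 0.3, -0.15, 6, 1],
    [0, 0.6, -0.3, 12, 1],
    [0, 0.95, -0.35, 18, 1],
    [0, 1.3, -0.4, 24, 1],
    [0, 1.65, -0.4, 30, 1],
    [0, 1.95, -0.4, 36, 1],
    [0, 2.3, -0.3, 42, 1],
    [0, 2.65, -0.2, 48, 1],
    [0, 2.7, -0.2, 49, 1],
    [0, 2.7, -0.2, 49, 1],
  ],
)

```text
t: 4.73
eef_pos: [0.586, 0.121, 0.1365]
ee_rot: [-2.67, 1.57, 0.539]
force: [0.1, 1.1, -0.1]
width: 0.0001
```

```bash
python3 - <<'E'
from arc import *
rows([P(3.3,.0155),P(3.3,.0455)])
f=grab_frame('wrist'); save(f,'wrist3')
E
```

```text
t 4.73 pos [0.586  0.121  0.1365] a -86.14 F [ 0.1  1.1 -0.1] w 0.0001 q [ 0.53  0.32 -0.3  -0.   -0.94 -0.46]
[0.0, 0.03, 0.02, 0.56]
[0.01, -2.97, -0.01, 0.56]
```

View pics/wrist3.png

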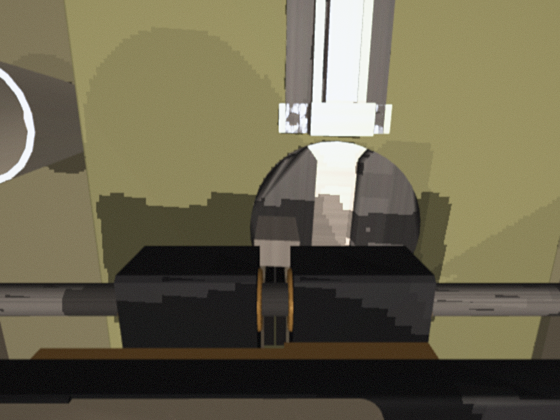

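The slot (cols 315-357) now points at the bar track (315-373). I'll back off, lift, and look from above to get the angle.

Call:
step_arm(
  deltas=[
    [0, -0.8, 0, 0, 1],
    [0, -1.6, 0, 0, 1],
    [-1, -2, 0, 0, 1],
    [-3, -2, 0, 0, 1],
    [-5.5, -2, 0, 0, 1],
    [-6, 1, 0, 0, 1],
    [-6, 5, 0, 0, 1],
    [-6, 9, 0, 0, 1],
    [-6, 13, 0, 0, 1],
    [-6, 17, 0, 0, 1],
  ],
)

```text
t: 5.62
eef_pos: [0.5966, -0.0498, 0.1975]
ee_rot: [3.019, 1.57, -0.056]
force: [-0.2, -0.6, 0.5]
width: 0.0003
```

```bash
python3 - <<'E'
from arc import *
rows([[.5696,-.105,.19,-86.7],[.5696,-.105,.131,-86.7]])
f=grab_frame('top'); im=cv2.cvtColor(f['pixels'],cv2.COLOR_RGB2BGR)
cv2.imwrite('pics/top3.png',cv2.resize(im[140:320,110:420],None,fx=2.5,fy=2.5,interpolation=cv2.INTER_CUBIC))
C=cloud(f);x,y,z=C[...,0],C[...,1],C[...,2]
m=(f['range_z']>0)&(z>.136)&(z<.15)&(x<.62)&(x>.5)&(y>.06)&(y<.15);Q=C[m]
print(len(Q),Q.mean(0),cv2.minAreaRect((Q[:,:2]*1000).astype(np.float32)) if len(Q)>3 else 0)
E
```

```text
t 5.62 pos [ 0.5966 -0.0498  0.1975] a -86.16 F [-0.2 -0.6  0.5] w 0.0003 q [ 0.24  0.27 -0.23  0.   -1.07 -0.18]
[0.75, 5.33, 3.07, 0.54]
[6.65, 5.33, 3.07, 0.54]
45 [0.58403451 0.10351196 0.1436647 ] ((586.2508544921875, 103.80906677246094), (17.376087188720703, 10.261547088623047), 0.9453653693199158)
```

View pics/top3.png

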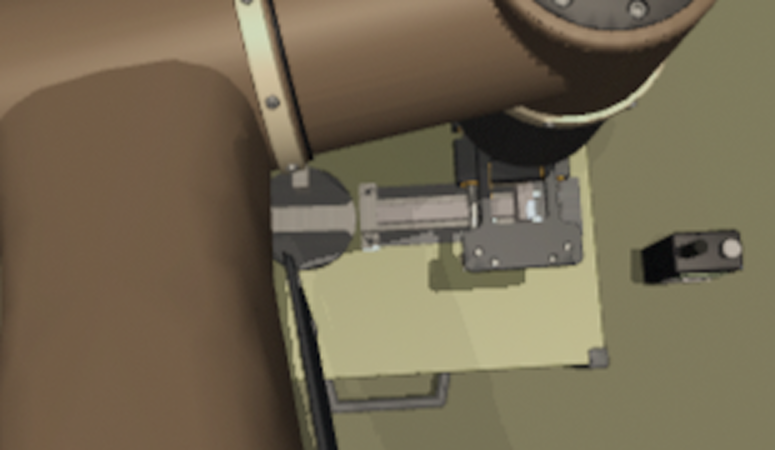

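The view shows the slot running along the bar's line, with the fin at (300,178) pointing to the case's +x. The angle is within about 2°. Next I'll go behind the tab.

Call:
step_arm(
  deltas=[
    [0.3, 2, 1.2, 0.5, 1],
    [0.7, 4, 2.3, 0.5, 1],
    [0.7, 5.3, 3.1, 0.5, 1],
    [0.7, 5.3, 3.1, 0.5, 1],
    [0.7, 5.3, 3.1, 0.5, 1],
    [2.5, 5.3, 3.1, 0.5, 1],
    [4.5, 5.3, 3.1, 0.5, 1],
    [6, 5.3, 3.1, 0.5, 1],
    [6.6, 5.3, 3.1, 0.5, 1],
    [6.6, 5.3, 3.1, 0.5, 1],
  ],
)

```text
t: 6.5
eef_pos: [0.5687, -0.1028, 0.1291]
ee_rot: [0.065, 1.568, -3.019]
force: [0.1, -0.8, 0.6]
width: 0.0005
```

```bash
python3 - <<'E'
from arc import *
f=grab_frame('wrist'); save(f,'wrist4')
d=np.array([-.057,.998])
T=lambda s:[.5636+.0033-.057*s- .0033,s,.131,-86.7]
rows([T(-.105),T(-.0895),T(-.0695),T(.0255)])
E
```

```text
t 6.55 pos [ 0.5693 -0.103   0.1303] a -86.73 F [ 0.3  0.5 -0.2] w 0.0006 q [ 0.16  0.3  -0.35  0.   -0.92 -0.1 ]
[-0.07, 0.2, -0.02, -0.03]
[-0.07, -1.35, -0.02, -0.03]
[-0.07, -3.36, -0.02, -0.03]
[-0.08, -12.87, -0.02, -0.03]
```

View pics/wrist4.png

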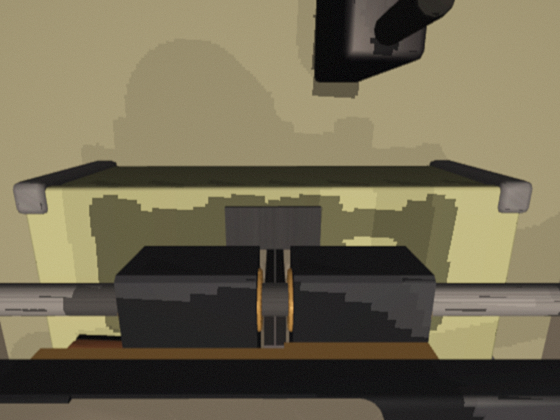

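The fingers are centred on the track (cols 226-320), behind the tab. Next is the first part of the push.

Call:
step_arm(
  deltas=[
    [0, -0.7, 0, 0, 1],
    [0, -1.2, 0, 0, 1],
    [0, -1.6, 0, 0, 1],
    [0, -2.0, 0, 0, 1],
    [0, -2.4, 0, 0, 1],
    [0, -2.9, 0, 0, 1],
    [0, -3.4, 0, 0, 1],
    [0, -3.9, 0, 0, 1],
    [0, -4.4, 0, 0, 1],
    [0, -5, 0, 0, 1],
  ],
)

```text
t: 7.38
eef_pos: [0.5661, -0.0534, 0.1303]
ee_rot: [0.447, 1.571, -2.639]
force: [0.4, -1.0, 1.4]
width: 0.0007
```

```bash
python3 - <<'E'
from arc import *
T=lambda s:[.5636-.057*s,s,.131,-86.7]
rows([T(.0255),T(.0305)])
f=grab_frame('scene'); im=cv2.cvtColor(f['pixels'],cv2.COLOR_RGB2BGR)
cv2.imwrite('pics/sc5.png',cv2.resize(im[130:330,180:400],None,fx=2.8,fy=2.8,interpolation=cv2.INTER_CUBIC))
E
```

```text
t 7.38 pos [ 0.5661 -0.0534  0.1303] a -86.81 F [ 0.4 -1.   1.4] w 0.0007 q [ 0.25  0.29 -0.38  0.   -0.91 -0.19]
[-0.07, -7.9, -0.05, -0.11]
[-0.07, -8.4, -0.05, -0.11]
```

View pics/sc5.png

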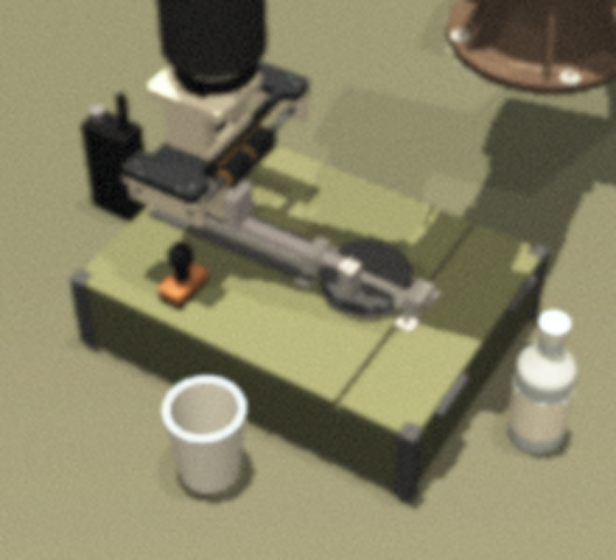

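The push is going smoothly with low force, and the bar is moving into the disc. The fin is undisturbed. Continuing to just short of the end.

Call:
step_arm(
  deltas=[
    [0, -0.6, 0, 0, 1],
    [0, -1.3, 0, 0, 1],
    [0, -2, 0, 0, 1],
    [0, -2.7, 0, 0, 1],
    [0, -3.4, 0, 0, 1],
    [0, -4.1, 0, 0, 1],
    [0, -4.8, 0, 0, 1],
    [0, -5.5, 0, 0, 1],
    [0, -6.1, 0, 0, 1],
    [0, -6.5, 0, 0, 1],
  ],
)

```text
t: 8.27
eef_pos: [0.5622, 0.0119, 0.1301]
ee_rot: [0.028, 1.57, -3.058]
force: [-1.0, -2.3, -0.3]
width: 0.0006
```

```bash
python3 - <<'E'
from arc import *
T=lambda s:[.5636-.057*s,s,.131,-86.7]
rows([T(.0155),T(.0255)])
f=grab_frame('scene'); im=cv2.cvtColor(f['pixels'],cv2.COLOR_RGB2BGR)
cv2.imwrite('pics/sc6.png',cv2.resize(im[130:330,180:400],None,fx=2.8,fy=2.8,interpolation=cv2.INTER_CUBIC))
E
```

```text
t 8.27 pos [0.5622 0.0119 0.1301] a -86.79 F [-1.  -2.3 -0.3] w 0.0006 q [ 0.37  0.28 -0.39 -0.   -0.91 -0.31]
[-0.09, -0.36, -0.07, -0.09]
[-0.09, -1.36, -0.07, -0.09]
```

View pics/sc6.png

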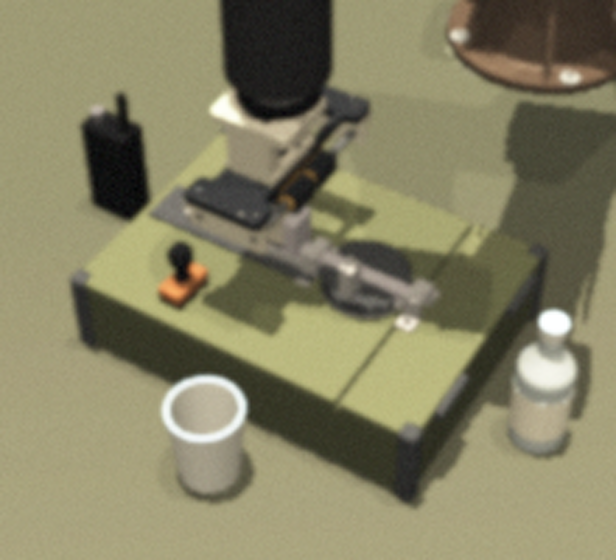

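The tab at (297,225) is nearly at the guide bridge. The rest goes in small steps, watching the force.

Call:
step_arm(
  deltas=[
    [0, -0.15, 0, 0, 1],
    [0, -0.3, 0, 0, 1],
    [0, -0.4, 0, 0, 1],
    [0, -0.5, 0, 0, 1],
    [0, -0.6, 0, 0, 1],
    [0, -0.65, 0, 0, 1],
    [0, -0.7, 0, 0, 1],
    [0, -0.75, 0, 0, 1],
    [0, -0.8, 0, 0, 1],
    [0, -0.8, 0, 0, 1],
  ],
)

```text
t: 9.15
eef_pos: [0.5622, 0.0192, 0.1303]
ee_rot: [-2.646, 1.571, 0.551]
force: [0.1, -0.5, -0.2]
width: 0.0009
```

Call:
step_arm(
  deltas=[
    [0, -0.05, 0, 0, 1],
    [0, -0.1, 0, 0, 1],
    [0, -0.15, 0, 0, 1],
    [0, -0.2, 0, 0, 1],
    [0, -0.25, 0, 0, 1],
    [0, -0.3, 0, 0, 1],
    [0, -0.35, 0, 0, 1],
    [0, -0.4, 0, 0, 1],
    [0, -0.4, 0, 0, 1],
    [0, -0.4, 0, 0, 1],
  ],
)

```text
t: 9.98
eef_pos: [0.562, 0.02, 0.1304]
ee_rot: [1.369, 1.567, -1.717]
force: [5.8, -18.2, -1.7]
width: 0.0006
```

```bash
python3 to.py .5622,.0255,.131,-86.7
```

```text
t 9.98 pos [0.562  0.02   0.1304] a -86.82 F [  5.8 -18.2  -1.7] w 0.0006 q [ 0.39  0.28 -0.39  0.   -0.91 -0.33]
[-0.06, -0.55, -0.05, -0.12]
```

It has stopped at y = 0.020 with 18 N. I'll back off clear and check whether that is the home stop.

Call:
step_arm(
  deltas=[
    [0, 0.5, 0, 0, 1],
    [0, 1.5, 0, 0, 1],
    [0, 3, 0, 0, 1],
    [-2, 4, 0, 0, 1],
    [-4, 6, 0, 0, 1],
    [-6, 9, 0, 0, 1],
    [-8, 12, 0, 0, 1],
    [-9, 15, 0, 0, 1],
    [-9, 18, 0, 0, 1],
    [-9, 19, 0, 0, 1],
  ],
)

```text
t: 10.82
eef_pos: [0.5728, -0.1696, 0.2213]
ee_rot: [-3.137, 1.569, 0.059]
force: [0.4, 0.3, -0.3]
width: 0.0004
```

```bash
python3 - <<'E'
from arc import *
rows([])
for c in('top','scene'):
    f=grab_frame(c); im=cv2.cvtColor(f['pixels'],cv2.COLOR_RGB2BGR)
    s=im[140:320,110:420] if c=='top' else im[150:320,180:400]
    cv2.imwrite(f'pics/{c}7.png',cv2.resize(s,None,fx=2.5 if c=='top' else 3.4,fy=2.5 if c=='top' else 3.4,interpolation=cv2.INTER_CUBIC))
    C=cloud(f);x,y,z=C[...,0],C[...,1],C[...,2]
    m=(f['range_z']>0)&(z>.136)&(z<.155)&(x<.6)&(x>.5)&(y>-.02)&(y<.15);Q=C[m]
    for S in(Q[Q[:,1]<.07],Q[Q[:,1]>.07]):
        if len(S)>5: print(c,len(S),S.mean(0).round(4),cv2.minAreaRect((S[:,:2]*1000).astype(np.float32)))
    # profile along case centreline
    cl=abs(x-(.5636-.057*y))<.006
    for yy in np.arange(.01,.17,.006):
        k=cl&(abs(y-yy)<.003)&(f['range_z']>0)
        if k.sum(): print(round(yy,3),z[k].round(4).max(),end=' | ')
    print()
E
```

```text
t 10.82 pos [ 0.5728 -0.1696  0.2213] a -86.9 F [ 0.4  0.3 -0.3] w 0.0004 q [ 0.04  0.25 -0.2  -0.   -1.12  0.02]
0.01 0.6332 | 0.016 0.6328 | 0.022 0.633 | 0.028 0.6325 | 0.034 0.6324 | 0.04 0.6322 | 0.046 0.6331 | 0.052 0.6325 | 0.058 0.6322 | 0.064 0.6324 | 0.07 0.6323 | 0.076 0.6327 | 0.082 0.6318 | 0.088 0.6326 | 0.118 0.1116 | 0.124 0.1109 | 0.13 0.113 | 0.136 0.1119 | 0.142 0.1115 | 0.148 0.117 | 0.154 0.1181 | 0.16 0.1187 | 0.166 0.1168 | 
scene 68 [0.5637 0.0381 0.1447] ((562.4239501953125, 37.383060455322266), (34.8847541809082, 13.254765510559082), 0.376821905374527)
scene 44 [0.5888 0.1039 0.143 ] ((587.9995727539062, 103.91590118408203), (18.206655502319336, 13.039769172668457), 3.2160937786102295)
0.01 0.6322 | 0.016 0.6313 | 0.022 0.6308 | 0.028 0.6321 | 0.034 0.6317 | 0.04 0.6323 | 0.046 0.6314 | 0.052 0.6321 | 0.058 0.6324 | 0.064 0.6326 | 0.07 0.632 | 0.076 0.6317 | 0.082 0.6323 | 0.088 0.6311 | 0.094 0.615 | 0.1 0.1144 | 0.106 0.1139 | 0.112 0.1122 | 0.118 0.1136 | 0.124 0.1134 | 0.13 0.113 | 0.136 0.1135 | 0.142 0.1116 | 0.148 0.1162 | 0.154 0.1192 | 0.16 0.1179 | 0.166 0.119 |
```

View pics/top7.png

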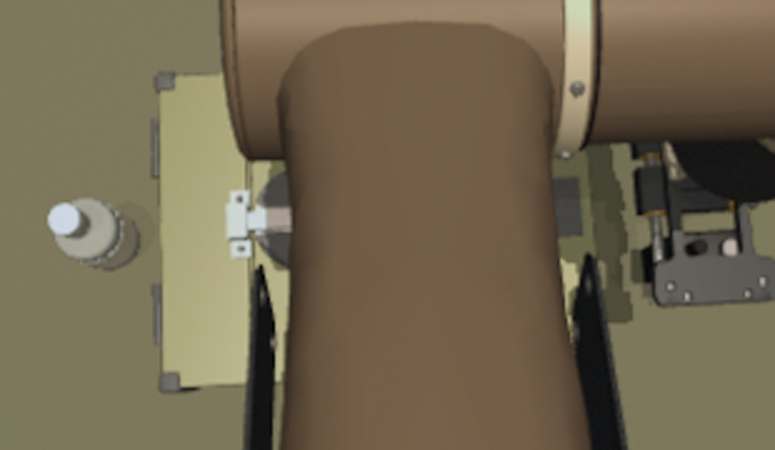

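View pics/scene7.png

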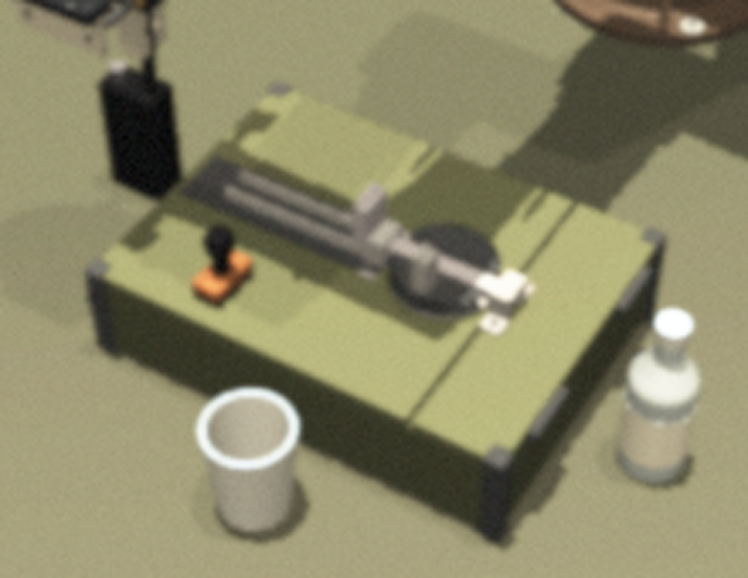

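The scene view shows the tab (370,215) against the guide bridge and the nose under the keeper. The arm blocks the top view, so I'll swing it aside for a proper measurement.

Call:
step_arm(
  deltas=[
    [-2, 2, 0, 0, 1],
    [-4, 5, 0, 0, 1],
    [-4, 9, 0, 0, 1],
    [-4, 13, 0, 0, 1],
    [-4, 17, 0, 0, 1],
    [-4, 21, 0, 0, 1],
    [-4, 24, 0, 0, 1],
    [-4, 26, 0, 0, 1],
    [-4, 27, 0, 0, 1],
    [-4, 27, 0, 0, 1],
  ],
)

```text
t: 11.75
eef_pos: [0.5874, -0.4371, 0.2588]
ee_rot: [-0.593, 1.569, 2.603]
force: [0.1, 1.2, -0.1]
width: 0.0002
```

```bash
python3 - <<'E'
from arc import *
rows([])
f=grab_frame('top'); im=cv2.cvtColor(f['pixels'],cv2.COLOR_RGB2BGR)
cv2.imwrite('pics/top8.png',cv2.resize(im[190:260,190:330],None,fx=5.5,fy=5.5,interpolation=cv2.INTER_CUBIC))
C=cloud(f);x,y,z=C[...,0],C[...,1],C[...,2];ok=f['range_z']>0
m=ok&(z>.136)&(z<.155)&(x<.6)&(x>.5)&(y>-.02)&(y<.15);Q=C[m]
for S in(Q[Q[:,1]<.07],Q[Q[:,1]>.07]):
    if len(S)>5: print(len(S),S.mean(0).round(4),cv2.minAreaRect((S[:,:2]*1000).astype(np.float32)))
cl=abs(x-(.5636-.057*y))<.004
for yy in np.arange(.02,.18,.003):
    k=cl&(abs(y-yy)<.0015)&ok
    if k.sum(): print(round(yy,3),np.median(z[k]).round(4),end=' | ')
for n in('stamp','radio','bottle','cup'):
    for m in masks_of(n,'top')[:1]: print(n,np.round(m['extent']),np.median(C[m['mask']&ok],0).round(3))
E
```

```text
t 11.75 pos [ 0.5874 -0.4371  0.2588] a -86.89 F [ 0.1  1.2 -0.1] w 0.0002 q [-0.37  0.45  0.18 -0.   -1.31  0.43]
96 [0.5607 0.0377 0.1459] ((561.0703125, 37.475341796875), (29.29556655883789, 11.816123008728027), 0.8566380739212036)
59 [0.5864 0.1039 0.1438] ((586.6836547851562, 103.88871765136719), (17.76009750366211, 10.533946990966797), 0.2331351339817047)
0.02 0.0936 | 0.023 0.0939 | 0.026 0.0933 | 0.029 0.0925 | 0.032 0.1485 | 0.035 0.1468 | 0.038 0.1464 | 0.041 0.1458 | 0.044 0.1458 | 0.047 0.1148 | 0.05 0.1136 | 0.053 0.1151 | 0.056 0.115 | 0.059 0.1095 | 0.062 0.1091 | 0.065 0.1095 | 0.068 0.1092 | 0.071 0.1097 | 0.074 0.1085 | 0.077 0.1098 | 0.08 0.1088 | 0.083 0.1093 | 0.086 0.1086 | 0.089 0.1093 | 0.092 0.1089 | 0.095 0.1091 | 0.098 0.1088 | 0.101 0.1074 | 0.104 0.1105 | 0.107 0.1082 | 0.11 0.11 | 0.113 0.1088 | 0.116 0.1099 | 0.119 0.1093 | 0.122 0.1069 | 0.125 0.1081 | 0.128 0.1092 | 0.131 0.1095 | 0.134 0.1082 | 0.137 0.1083 | 0.14 0.1083 | 0.143 0.1083 | 0.146 0.1105 | 0.149 0.1123 | 0.152 0.1148 | 0.155 0.1154 | 0.158 0.1149 | 0.161 0.1148 | 0.164 0.1168 | 0.167 0.1133 | 0.17 0.0903 | 0.173 0.0918 | 0.176 0.0909 | 0.179 0.0907 | stamp [289. 172. 300. 193.] [ 0.65  -0.031  0.11 ]
radio [361. 229. 406. 252.] [ 0.526 -0.211  0.114]
bottle [129. 218. 168. 245.] [0.545 0.275 0.1  ]
cup [236. 128. 266. 164.] [0.764 0.066 0.048]
```

View pics/top8.png

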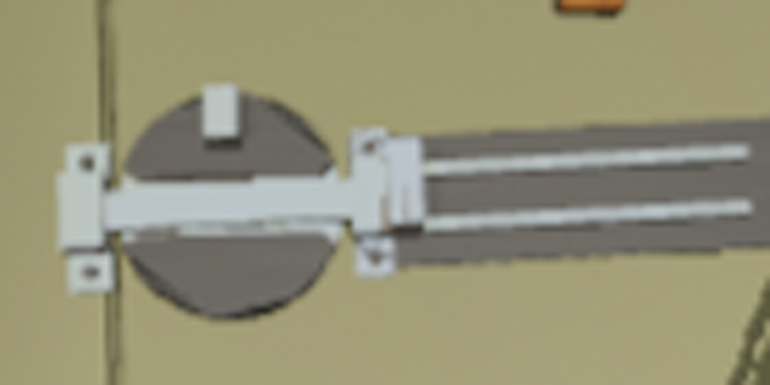

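The tab's front face (y≈0.0435) meets the guide bridge's rear edge (y≈0.0437). The bar runs through the disc into the keeper, and the other objects haven't moved.

```bash
python3 -c "
from station import *
print(job_done())"
```

```text
the job is handed in; nothing more can be done
None
```

The document case is locked and the job is handed in, after about 12 s of the 50 s allowed. Everything was done by pushing with the closed fingertips from one side, so neither the fin nor the tab was squeezed.

- **Disc:** I pushed the fin clockwise about 91°, from pointing at the keeper to the case's +x side (disc angle about 0). The slot came within about 2° of the bar by camera. The cameras disagreed by a degree or two, which is well inside the 0.1 rad allowed.
- **Bar:** I pushed the tab from behind until it stopped hard at about 18 N; the forces read before that were under 3 N. The top view puts the tab's front face within about 1 mm of the guide bridge, with the nose under the keeper. The bar moved about 112 mm, which fits a start around 3 mm. I did not push a second time to confirm the stop.
- **Other objects:** The stamp, radio, bottle and cup measured within about 2 mm of where they started, which is as close as the cameras can tell.
- **Arm:** I left the arm clear of everything, off to the side.

No check failed.

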